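Set the polarising filter of the nail-art camera

ROBOT

A 7-joint arm with a two-finger parallel gripper is mounted at the origin on the work surface. World frame = base frame: x ahead of the robot, y to its left, z up, the work surface at z = 0. Lengths are in m, angles in rad, forces in N, time in s.
With the tool pointing down it reaches from about 0.4 to 0.85 m from the base axis. Payload 10.4 kg.
Tool frame: the origin (TCP) lies where the fingers leave the gripper's body, on its centre line; the fingertips stand 73 mm ahead of it and the grasp point (between the pads) lies 54 mm ahead of it; z points along the fingers, y is the direction in which the jaws open and shut (so a half turn about z gives the same grasp; the last joint's range is limited). The gripper opens to 85 mm and grips with 20 to 120 N. Pads are 22 mm wide; open, the fingers measure 114 mm over their backs; the gripper's body (76 mm by 85 mm) begins 54 mm behind the grasp point. The pads swing forward as they close: fully open they stand 13 mm farther back than shut.
Start: joints at [1.274, 0.332, -0.065, 1.46, 0.022, 1.35, -0.088], TCP at [0.169, -0.602, 0.304] pointing down, gripper open.
Joint ranges: [-2.6, 2.6], [-0.5, 2.12], [-1.47, 1.34], [0.16, 2.42], [-1.27, 4.41], [0.06, 2.06], [-2.6, 2.6]. Speed limits (rad/s): [2.22, 2.22, 2.79, 2.79, 3.14, 3.14, 3.14].

INTERFACE

Orientations are given as a unit quaternion [x, y, z, w].
In Python, from workcell import get_obs, camera, camera_model, hand_in gives the robot as it stands.
- The arm moves only by the shell command python3 -m crank 'ROWS' [FORCE]. ROWS is text: rows parted by semicolons, each of 7 numbers parted by spaces: the shift along the tool's x, y, z in units of 40 mm (1.0 is 40 mm), then the turn, a rotation vector about the tool's x, y, z in units of 8 degrees (1.0 is 8 degrees), then the finger opening in mm, from 0 to 85.4. In form: x y z ax ay az jaw; .... A call has exactly 10 rows; each row shifts and turns the pose as measured when the row begins, along the tool's axes as they then stand; what a row does not reach is not made up. A row lasts 1/10 s, in which the tool goes at most 50 mm and 8.59 degrees, less where a joint would pass 70% of its speed; a pose out of reach is approached as far as the arm can. A call is refused whole if a number of a shift passes 1 or a number of a turn 1, either way. A call with a gripper value outside its range is refused whole. The fingers move at their own pace and stop on an object; FORCE is the grip in N (left out, the last holds). Time passes only in rows, so rows that do not move let the fingers close, or fill a call up. It gives the time, the measured TCP pose, the force and the opening at its end, in the units of the state.
- get_obs(): the state, without advancing time (a new reading comes with each control period).
- camera(name): name is "scene" or "top" or "wrist"; returns (picture, depth): 480x640x3 uint8, red, green, blue; 480x640 float32, m along the optical axis (not along the pixel's ray), 0 where there is no reading.
- camera_model(name): a dict with "fx", "fy", "cx", "cy" (pixels), "position" and "rotation" of the camera in the world; the wrist camera has in their place "hand_eye" (4x4, takes a point from camera to tool coordinates, whose origin is the TCP and whose axes are the flange's). Camera axes: x right, y up, looking along -z (the intrinsics and any distortion apply to the point x, -y, -z); pixel columns grow to the right and rows downward; lengths in m; the calibration is good to about 2 mm. A picture is of the moment at which its call begins: read the wrist's pose just before it. camera_model takes no time and is no camera call.
- hand_in(): hands the job in, once; it reports no verdict.
The state is a dict: "clock": time; "joint_pos": joint angles; "joint_velocities": joint speeds; "tau": joint torques, N m; "position": TCP position; "ee_rot": TCP orientation; "ft_force": force on the tool from outside, world axes, zero at the start; "torque": the same for the moment, N m; "grip_width": opening from 0.0 (shut) to 1.0 (fully open).
Only numpy, scipy, OpenCV 4.12 (cv2) and the standard library are available. Lean on these libraries where they do the work, as an engineer would, in place of code of your own. Each camera call takes 0.05 s, during which the arm holds its last target.

TASK

The camera is set up to photograph nail tips, and the polarising filter on the front of its lens must be set to cut the gloss. Gently push the filter's thin ball-ended lever round with a fingertip until the lever stands at the one long mark of the filter's scale, leave it there and take the hand away. Do not grip or force the lever, do not shift, lift or tip the camera, turn its focus ring or twist the filter's scale, and leave the nail tips, bottles and lens cap where they are.

Things in the scene. Friction and masses are not known exactly. Their poses are not given: they have to be found in the camera images.
- camera: Black camera with a macro lens on a low weighted stand, loose on the table, 3.1 kg in all. Origin: centre of the underside of its base plate (150 x 200 x 12 mm). z up; the lens looks along -y; +x (at yaw 0) points away from the robot. The housing is 134 mm along x, y -12 to +80 mm, top 153 mm above the table. Lens: level, axis 98 mm above the table, radius 41 mm at most, to y = -112 mm.
- ring_center (a point): Point on the lens axis, 98 mm above the table, 129 mm ahead of the camera's origin along -y, in the plane in which the filter's lever swings. Axes as the camera's: the lever swings about the y axis, in the x-z plane.
- lever_ball (a point): Centre of the 11 mm steel ball on the end of the filter's lever, 72 mm from ring_center. The lever is a 4.8 mm round pin standing radially out of the filter's front ring (dark grey, knurled, radius 43 mm, 10 mm wide), free from 43 mm out to the ball. It points into the upper half and starts leaning to the camera's -x side of the long mark.
- long_mark (a point): The one long mark of the filter's scale: a white line 12 mm long and 2.8 mm wide on the rim of the black rear ring (radius 43 mm, right behind the front ring, tight on the lens). Other marks: 5 mm long, 0.2 rad apart. The point is on the rim, 11 mm behind the lever's plane. The mark stands up to 0.2 rad either side of straight up.
- polariser (a joint): Angle of the filter's lever from the long mark, rad: 0 with the lever at the mark, negative when it leans to the camera's -x side of it, growing as it is pushed towards +x. Stops at -1.2 and 0.8. Starts between -0.9 and -0.45. Turns smoothly with light friction (about 1.3 N at the ball), no spring; stays where it is left.
- focus (a joint): Angle of the lens's ribbed rubber focus ring (radius 41 mm) about the lens axis, rad; 0 with its tab straight up. Not to be turned.
- focus_tab (a point): Top of the stubby block-shaped tab of the focus ring (14 x 18 mm, 15 mm high), 56 mm from the lens axis and 84 mm behind the filter's lever along the lens.
- tips_base (a point): Middle of the base top of the loose white stand (130 x 60 mm, 87 mm high overall) that carries five upright nail tips on pins in front of the lens, 12 mm above the table.
- bottle_a_mid (a point): Middle of a loose nail-polish bottle with a long cap, 33 mm across and 82 mm high, on the camera's +x side; 41 mm above the table.
- bottle_b_mid (a point): Middle of a second bottle just like it, on the camera's -x side; 41 mm above the table.
- lens_cap_mid (a point): Middle of the loose black lens cap, a disc 88 mm across and 9 mm high lying on the table on the camera's -x side.
There are look-alikes about, which are no part of the job. There is more than one size of the part that bears tips_base; the job needs the smallest.

How it is judged:
At the end, for the whole second after the job is handed in: The lever stands at the long mark within 0.07 rad (4 degrees, 3 mm on the rim) and is at rest; the lens is within 10 mm of where it stood, the camera upright, the focus tab and the scale not turned, and the nail tips, bottles and lens cap within 15 mm of where they stood and upright (value of joint polariser between -0.07 and 0.07 rad and velocity of joint polariser between -0.02 and 0.02 rad/s and distance of ring_center from where it was at the start of the episode below 0.01 m and distance of long_mark from where it was at the start of the episode below 0.012 m and angle between camera's own z axis and vertical below 0.05 rad and distance of focus_tab from where it was at the start of the episode below 0.014 m and distance of each of tips_base, bottle_a_mid, bottle_b_mid, lens_cap_mid from where it was at the start of the episode below 0.015 m and angle between each of tips_base, bottle_a_mid, bottle_b_mid, lens_cap_mid's own z axis and vertical below 0.2 rad); the robot touches nothing.
It fails at once if the lever or any part of the camera is gripped or forced (fingers press on it with more than 18 N) (contact force between the fingers and camera above 18 N).
It fails at once if the camera is shifted, lifted or tipped (lens moved more than 10 mm or tilted more than 0.05 rad) (distance of ring_center from where it was at the start of the episode above 0.01 m or angle between camera's own z axis and vertical above 0.05 rad).
It fails at once if the filter's scale is twisted on the lens (long mark moved more than 12 mm) (distance of long_mark from where it was at the start of the episode above 0.012 m).
It fails at once if the focus ring is turned (tab moved more than 14 mm) (distance of focus_tab from where it was at the start of the episode above 0.014 m).
It fails at once if nail tips, a bottle or the lens cap is shifted more than 15 mm, lifted or tipped (distance of any of tips_base, bottle_a_mid, bottle_b_mid, lens_cap_mid from where it was at the start of the episode above 0.015 m or angle between any of tips_base, bottle_a_mid, bottle_b_mid, lens_cap_mid's own z axis and vertical above 0.2 rad).
It also fails if it takes over 45 s, if anything falls off the work surface, if the arm or the gripper's body presses on something with over 40 N, if the wrist force passes 120 N, or if a joint passes its speed limit or range.

## Working session

There is one attempt and no reset: what is moved stays moved. The work goes in short steps, Python scripts to look and compute and a shell command to move; the robot and the scene stay as the last step left them, time stands still between calls to the robot, and variables do not carry over. Pictures are saved under pics/ and viewed, and the job is handed in when it is done.

```bash
mkdir -p pics; ls
python3 - <<'E'
from workcell import *
import cv2,numpy as np
o=get_obs(); print({k:np.round(v,3).tolist() for k,v in o.items()})
for n in ["scene","top","wrist"]:
    p,d=camera(n); cv2.imwrite(f"pics/{n}0.png",p[:,:,::-1]); np.save(f"{n}0_d.npy",d); np.save(f"{n}0_p.npy",p)
    print(n,camera_model(n))
E
```

```text
pics
{'clock': 0.0, 'joint_pos': [1.274, 0.333, -0.065, 1.461, 0.022, 1.35, -0.089], 'joint_velocities': [-0.001, 0.001, 0.002, 0.001, 0.0, -0.001, -0.0], 'tau': [-0.0, -62.543, 0.049, -39.161, 0.016, 0.01, -0.0], 'position': [0.169, -0.601, 0.303], 'ee_rot': [0.991, 0.136, -0.0, -0.001], 'ft_force': [1.713, -0.371, 0.091], 'torque': [0.002, 0.048, 0.066], 'grip_width': 1.001}
scene {'fx': 554.5198730235846, 'fy': 554.5198730235846, 'cx': 306.3283688788486, 'cy': 240.98105305607007, 'position': array([ 1.25541671, -0.36416922,  0.7091171 ]), 'rotation': array([0.35784101, 0.23807203, 0.49000259, 0.75839896])}
top {'fx': 479.8128920784094, 'fy': 479.8128920784094, 'cx': 319.13188626871164, 'cy': 248.54318313318817, 'position': array([ 0.55456828, -0.07731682,  0.96234592]), 'rotation': array([ 0.02335605, -0.00615996, -0.70425102,  0.70954002])}
wrist {'fx': 353.1183095482798, 'fy': 353.1183095482798, 'cx': 318.658534907343, 'cy': 242.43864309934145, 'hand_eye': array([[-2.02123249e-04,  9.53543205e-01,  3.01256228e-01,
         7.70768105e-02],
       [ 9.99999848e-01,  3.79541058e-05,  5.50801356e-04,
         4.02909683e-04],
       [ 5.13778980e-04,  3.01256293e-01, -9.53543068e-01,
        -7.11879359e-02],
       [ 0.00000000e+00,  0.00000000e+00,  0.00000000e+00,
         1.00000000e+00]])}
```

View pics/scene0.png

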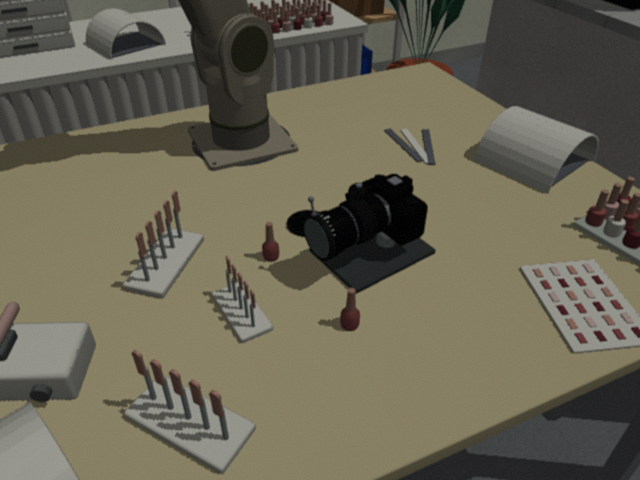

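View pics/top0.png

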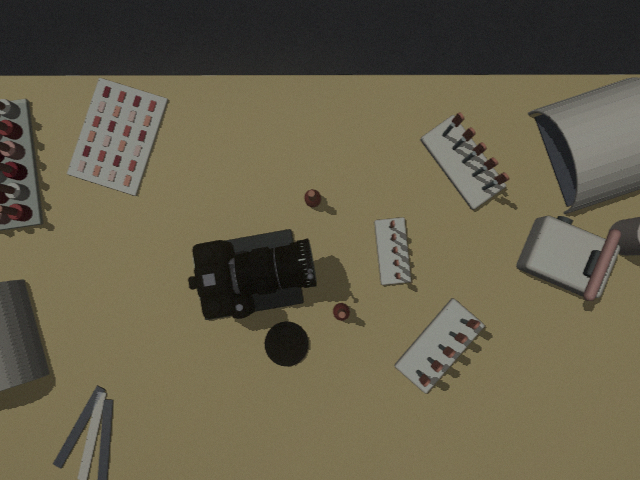

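View pics/wrist0.png

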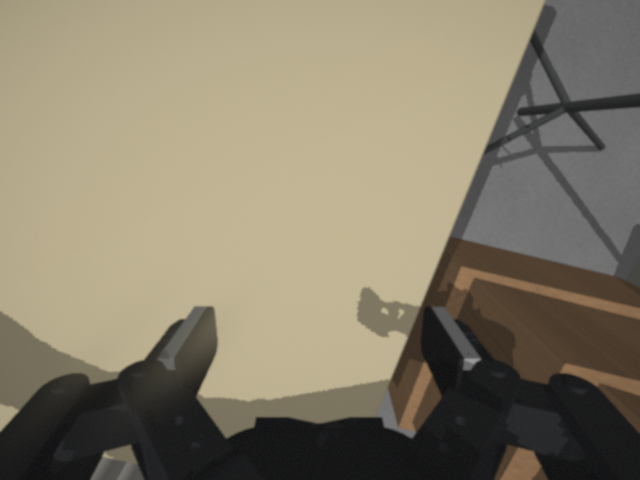

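The top view shows the camera at about (250,275) with its lens pointing right. The lever ball is probably near (312,283). In the scene view the ball is near (311,199). I'll zoom in on both.

```bash
cat > h.py <<'E'
import numpy as np,cv2
from scipy.spatial.transform import Rotation as R
from workcell import *
def pose(n,o=None):
    m=camera_model(n)
    if n!="wrist": return m,R.from_quat(m["rotation"]).as_matrix(),np.array(m["position"])
    o=o or get_obs(); T=R.from_quat(o["ee_rot"]).as_matrix(); H=m["hand_eye"]
    return m,T@H[:3,:3],T@H[:3,3]+o["position"]
def ray(P,u,v):
    m,Rm,p=P; d=Rm@np.array([(u-m["cx"])/m["fx"],-(v-m["cy"])/m["fy"],-1]); return p,d
def onz(P,u,v,z):
    p,d=ray(P,u,v); return p+d*(z-p[2])/d[2]
def bydepth(P,u,v,dep):
    p,d=ray(P,u,v); return p+d*dep
def tri(P1,uv1,P2,uv2):
    p1,d1=ray(P1,*uv1);p2,d2=ray(P2,*uv2)
    s=np.linalg.lstsq(np.c_[d1,-d2],p2-p1,rcond=None)[0]
    a=p1+d1*s[0];b=p2+d2*s[1]; return (a+b)/2,np.linalg.norm(a-b)
def proj(P,X):
    m,Rm,p=P; c=Rm.T@(np.asarray(X)-p); return m["cx"]+m["fx"]*c[0]/-c[2], m["cy"]-m["fy"]*c[1]/-c[2]
def crop(img,x0,y0,w,h,s,fn):
    c=img[y0:y0+h,x0:x0+w,::-1].astype(float); c=255*(c/255)**0.6
    cv2.imwrite(fn,cv2.resize(c.astype(np.uint8),None,fx=s,fy=s,interpolation=cv2.INTER_CUBIC))
E
python3 - <<'E'
from h import *
a=np.load("scene0_p.npy");b=np.load("top0_p.npy")
crop(a,270,180,100,75,8,"pics/sc_z.png"); crop(b,260,220,80,60+15,8,"pics/top_z.png")
P=pose("top")
d=np.load("top0_d.npy")
for n,u,v,z in [("tips small",393,252,.012),("bA",313,192,.082),("bB",341,318,.082),("cap",287,344,.009)]: print(n,onz(P,u,v,z).round(3), bydepth(P,u,v,d[v,u]).round(3))
E
```

```text
tips small [ 0.588 -0.2    0.012] [ 0.588 -0.2    0.014]
bA [ 0.696 -0.044  0.082] [ 0.696 -0.044  0.081]
bB [ 0.465 -0.097  0.082] [ 0.46  -0.098  0.035]
cap [0.405 0.008 0.009] [0.405 0.008 0.006]
```

View pics/sc_z.png

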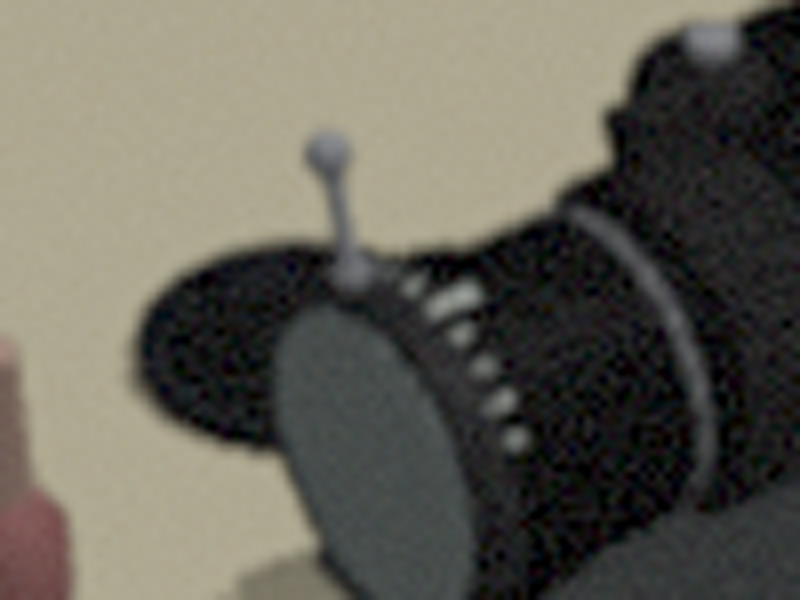

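View pics/top_z.png

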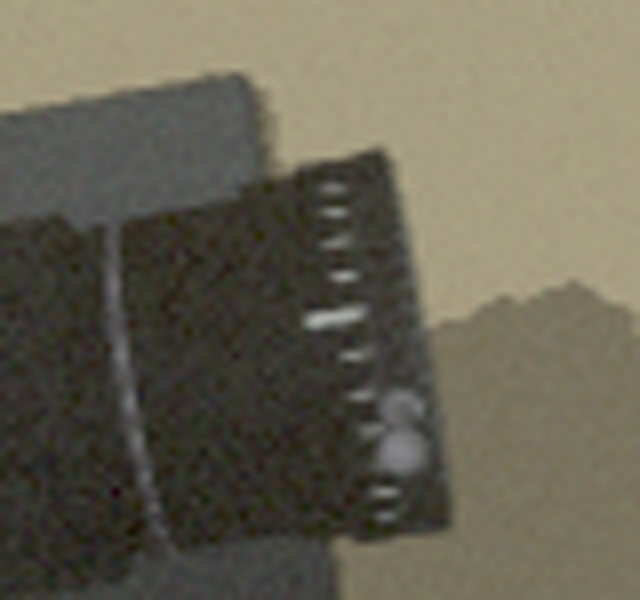

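Run:
```python
from h import *
T=pose("top");S=pose("scene")
ball,e=tri(T,(310.4,276.5),S,(310.9,199.1)); print("ball",ball,e)
mk,e=tri(T,(302,259.75),S,(326.9,217.5)); print("mark mid",mk,e)
# ring front silhouette at ~ z=.1
A=onz(T,308.1,239,.105);B=onz(T,316.2,285.9,.105); print(A,B,np.linalg.norm(A-B))
f=A-B; f/=np.linalg.norm(f); print("yaw from front edge",np.arctan2(f[1],f[0]))
# base plate edges, z=.012: corners right side
C=[onz(T,260+240/8,220+75/8,.012)]
print(C)
b=np.load("top0_p.npy"); crop(b,180,215,160,115,5,"pics/top_z2.png")
```

```text
ball [ 0.54118407 -0.04385084  0.16557075] 0.0003756846132850764
mark mid [ 0.56959392 -0.0274872   0.14034208] 0.0009978586420290741
[ 0.60728089 -0.03641037  0.105     ] [ 0.52359481 -0.05161751  0.105     ] 0.08505655366082002
yaw from front edge 0.1797551100198749
[array([0.63194309, 0.00423333, 0.012     ])]
```

View pics/top_z2.png

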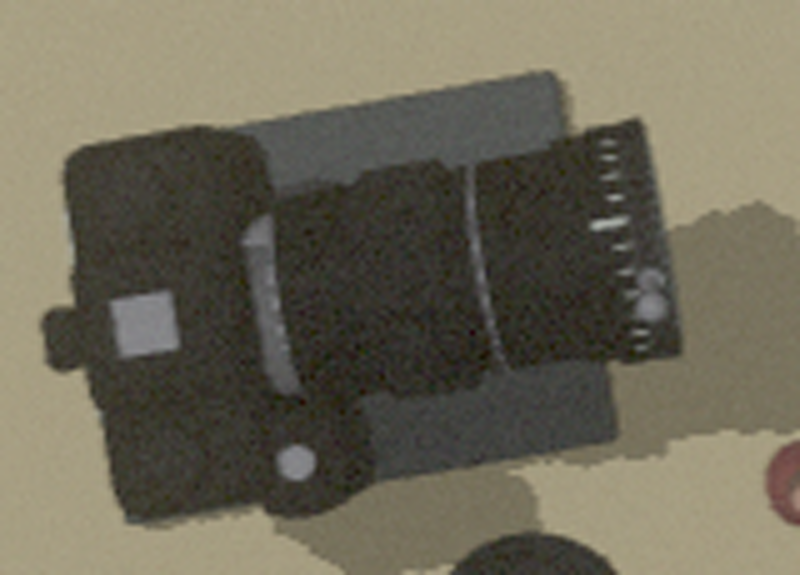

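Both views agree:

| Item | Estimate |
|---|---|
| Ball | (0.541, -0.044, 0.166) |
| Camera yaw | ≈ 0.18 |
| Ring centre | ≈ (0.565, -0.039, 0.098) |
| Mark | +0.155 rad from vertical, radius 43 mm, 11 mm back (both as specified) |
| Lever | ≈ -0.35 rad, so polariser ≈ -0.5 (within the stated range) |

I'll shut the jaws and approach high, to the camera's -x side of the ball.

```bash
python3 -m crank '0.8 -0.76 -0.05 0 0 0 0;0.8 -0.76 -0.05 0 0 0 0;0.8 -0.76 -0.05 0 0 0 0;0.8 -0.76 -0.05 0 0 0 0;0.8 -0.76 -0.05 0 0 0 0;0.8 -0.76 -0.05 0 0 0 0;0.8 -0.76 -0.05 0 0 0 0;0.8 -0.76 0 0 0 0 0;0.8 -0.76 0 0 0 0 0;0 0 0 0 0 0.67 0' 20
cat > rel.py <<'E'
from h import *
# target TCP expressed in cam frame relative to ring centre -> tool shift units
yaw=0.18; C=np.array([.565,-.0391,.098]); X=np.array([np.cos(yaw),np.sin(yaw),0]);Y=np.array([-np.sin(yaw),np.cos(yaw),0])
def where():
    o=get_obs(); M=R.from_quat(o["ee_rot"]).as_matrix(); p=np.array(o["position"]); t=p+M[:,2]*.073
    print("t",round(float(o["clock"]),2),"tip cam-frame mm",np.round([1e3*(t-C)@X,1e3*(t-C)@Y,1e3*t[2]],1),"yaw tool x",round(float(np.arctan2(M[1,0],M[0,0])),3),"z",M[:,2].round(3),"F",np.round(o["ft_force"],2),"grip",o["grip_width"])
    return M,t
def go(x,y,z):
    M,t=where(); G=C+X*x/1e3+Y*y/1e3; G[2]=z/1e3
    rv=R.from_matrix(M.T@np.c_[X,-Y,[0,0,-1]]).as_rotvec(degrees=True)
    print("shift units",((M.T@(G-t))/.04).round(2),"rot units",(rv/8).round(2))
E
python3 -c "
from rel import *
go(-72,0,230)"
```

```text
clock: 1.15
position: [0.3776, -0.2465, 0.3147]
ee_rot: [0.996, 0.088, -0.002, -0.001]
ft_force: [-0.3, -0.9, 0.0]
grip_width: 0.0
t 1.15 tip cam-frame mm [-221.7 -170.3  241.7] yaw tool x 0.177 z [-0.004  0.003 -1.   ] F [-0.28 -0.91  0.04] grip 0.00021545572520488394
shift units [ 3.73 -4.27  0.29] rot units [-0.02  0.02 -0.02]
```

```bash
python3 -m crank '0.7 -0.8 0 0 0 0 0;0.7 -0.8 0 0 0 0 0;0.7 -0.8 0 0 0 0 0;0.7 -0.8 0 0 0 0 0;0.7 -0.8 0 0 0 0 0;0.4 -0.6 0.1 0 0 0 0;0.2 -0.4 0 0 0 0 0;0 0 0 0 0 0 0;0 0 0 0 0 0 0;0 0 0 0 0 0 0'
python3 - <<'E'
from rel import *
go(-72,0,157)
for n in ["wrist","scene"]:
    P=pose(n); p,d=camera(n); cv2.imwrite(f"pics/{n}1.png",p[:,:,::-1])
E
```

```text
clock: 2.15
position: [0.5076, -0.0114, 0.3094]
ee_rot: [0.996, 0.087, -0.002, -0.002]
ft_force: [-0.6, -1.0, -0.3]
grip_width: -0.001
t 2.15 tip cam-frame mm [-51.8  37.8 236.4] yaw tool x 0.173 z [-0.005  0.003 -1.   ] F [-0.57 -1.   -0.31] grip -0.0013989392484142647
shift units [-0.49  0.95  1.98] rot units [-0.03  0.03 -0.05]
```

View pics/wrist1.png

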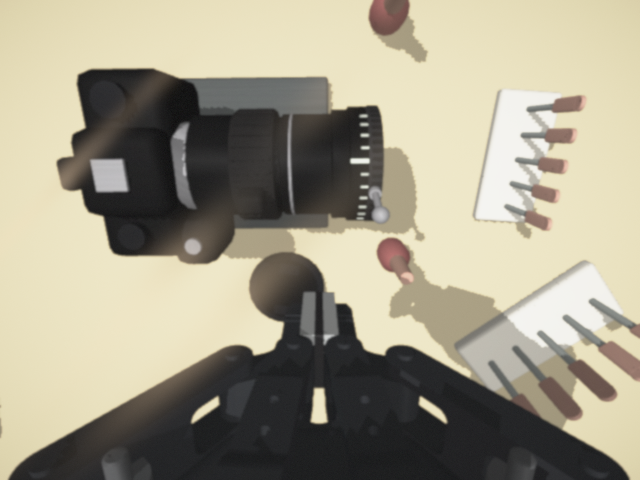

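View pics/scene1.png

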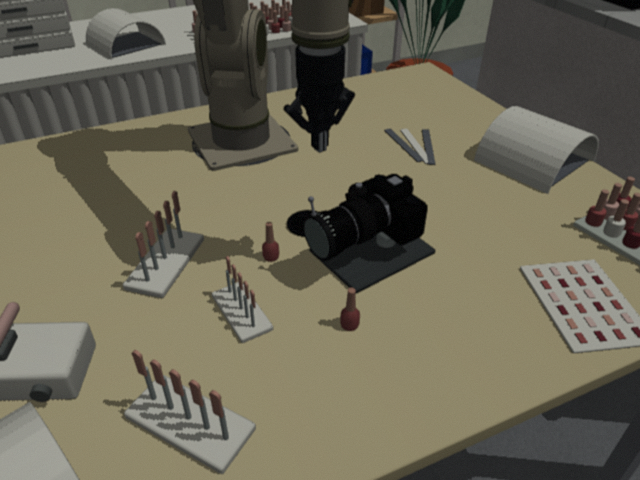

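The wrist view shows the long mark at (360,161), the ball at (380,214) and the closed fingertips at (320,310). I'll check these against the ring geometry and go down beside the ball.

```bash
python3 -m crank '-0.5 0.9 0 0 0 0 0;0 0.1 0.4 0 0 0 0;-0.03 0.05 0.4 0 0 0 0;0 0 0.4 0 0 0 0;0 0 0.4 0 0 0 0;0 0 0.3 0 0 0 0;0 0 0 0 0 0 0;0 0 0 0 0 0 0;0 0 0 0 0 0 0;0 0 0 0 0 0 0'
python3 - <<'E'
from rel import *
go(-50,0,155)
P=pose("wrist"); p,d=camera("wrist"); cv2.imwrite(f"pics/wrist2.png",p[:,:,::-1])
print([np.round(proj(P,C+X*x/1e3+Y*y/1e3+np.array([0,0,z/1e3])),0) for x,y,z in [(-24.8,0,67.6),(6.6,11,42.3)]])
E
```

```text
clock: 3.25
position: [0.4925, -0.0661, 0.2336]
ee_rot: [0.997, 0.08, -0.0, 0.001]
ft_force: [-0.4, -0.1, -0.8]
grip_width: -0.005
t 3.25 tip cam-frame mm [-76.3 -13.7 160.6] yaw tool x 0.16 z [-0.    -0.001 -1.   ] F [-0.44 -0.15 -0.85] grip -0.004638021341640634
shift units [ 0.65 -0.36  0.14] rot units [ 0.01  0.   -0.14]
[array([281., 199.]), array([258., 118.])]
```

View pics/wrist2.png

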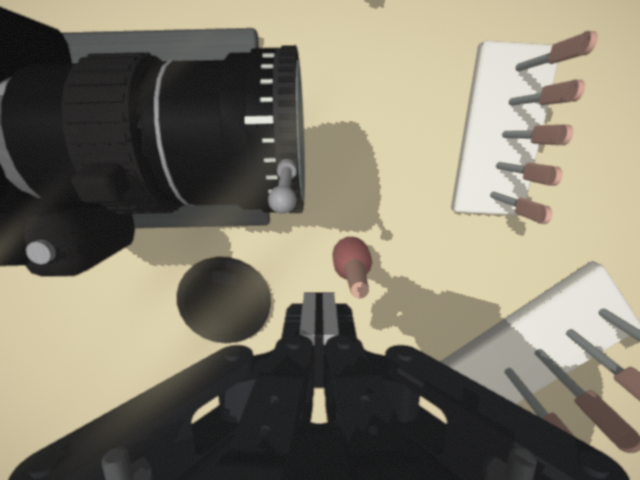

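Predicted pixels for the ball and mark match the picture within about 2 px. Next I'll align the tip with the lever's plane and come close to the ball.

```bash
python3 -m crank '0.1 -0.35 0.14 0 0 -0.14 0;0.1 0 0 0 0 0 0;0.1 0 0 0 0 0 0;0.1 0 0 0 0 0 0;0.1 0 0 0 0 0 0;0.05 0 0 0 0 0 0;0 0 0 0 0 0 0;0 0 0 0 0 0 0;0 0 0 0 0 0 0;0 0 0 0 0 0 0'
python3 - <<'E'
from rel import *
go(-44,0,155)
P=pose("wrist"); p,d=camera("wrist"); cv2.imwrite(f"pics/wrist3.png",p[:,:,::-1])
print([np.round(proj(P,C+X*x/1e3+Y*y/1e3+np.array([0,0,z/1e3])),0) for x,y,z in [(-24.8,0,67.6),(6.6,11,42.3)]])
E
```

```text
clock: 4.3
position: [0.5143, -0.0464, 0.2282]
ee_rot: [0.996, 0.091, 0.0, 0.001]
ft_force: [0.6, -0.0, 0.6]
grip_width: 0.002
t 4.3 tip cam-frame mm [-51.2   1.8 155.2] yaw tool x 0.182 z [ 0.001 -0.001 -1.   ] F [ 0.6  -0.01  0.6 ] grip 0.0018504490220981522
shift units [0.18 0.04 0.  ] rot units [ 0.01 -0.    0.02]
[array([322., 262.]), array([297., 176.])]
```

View pics/wrist3.png

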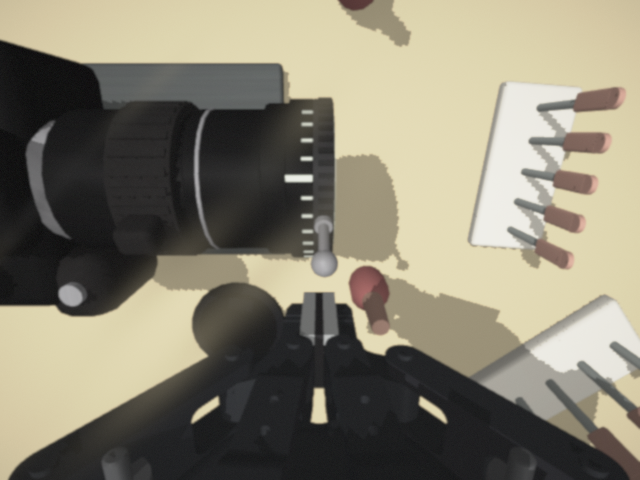

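```bash
python3 -m crank '0.08 0.04 0 0 0 0 0;0.08 0 0 0 0 0 0;0.07 0 0 0 0 0 0;0.07 0 0 0 0 0 0;0.07 0 0 0 0 0 0;0.07 0 0 0 0 0 0;0.07 0 0 0 0 0 0;0.06 0 0 0 0 0 0;0 0 0 0 0 0 0;0 0 0 0 0 0 0'
python3 - <<'E'
from rel import *
go(-12,0,155)
P=pose("wrist"); p,d=camera("wrist"); cv2.imwrite(f"pics/wrist4.png",p[:,:,::-1])
print([np.round(proj(P,C+X*x/1e3+Y*y/1e3+np.array([0,0,z/1e3])),0) for x,y,z in [(11.1,0,71),(6.6,11,42.3)]])
E
```

```text
clock: 5.35
position: [0.5387, -0.044, 0.2281]
ee_rot: [0.996, 0.091, -0.0, 0.001]
ft_force: [-1.4, 0.2, 1.2]
grip_width: -0.003
t 5.35 tip cam-frame mm [-26.8  -0.2 155.1] yaw tool x 0.182 z [-0.    -0.002 -1.   ] F [-1.43  0.21  1.18] grip -0.0025433723817691843
shift units [ 0.37 -0.    0.  ] rot units [0.01 0.01 0.01]
[array([318., 238.]), array([294., 229.])]
```

View pics/wrist4.png

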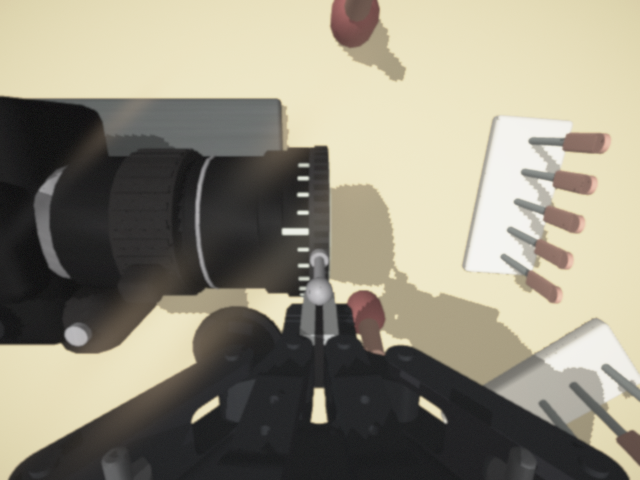

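Contact is made: the ball at (318,291) sits on the fingertip, and its target pixel is (318,238), about 22 mm further. I'll push about 17 mm of that.

```bash
cat > ang.py <<'E'
from rel import *
from scipy.optimize import brentq
def circ(P,u,v,r,y):  # angle on circle radius r at cam y whose image row matches v (and column residual)
    f=lambda a: proj(P,C+X*r*np.sin(a)+Y*y+np.array([0,0,r*np.cos(a)]))
    a=brentq(lambda a:f(a)[1]-v,-1.,.9); return a,f(a)[0]-u
E
python3 -m crank '0.06 0 0 0 0 0 0;0.06 0 0 0 0 0 0;0.06 0 0 0 0 0 0;0.06 0 0 0 0 0 0;0.06 0 0 0 0 0 0;0.05 0 0 0 0 0 0;0.05 0 0 0 0 0 0;0.04 0 0 0 0 0 0;0 0 0 0 0 0 0;0 0 0 0 0 0 0'
python3 - <<'E'
from rel import *
go(-5.5,0,155)
P=pose("wrist"); p,d=camera("wrist"); cv2.imwrite(f"pics/wrist5.png",p[:,:,::-1])
crop(p,260,180,120,90,6,"pics/wrist5z.png")
print([np.round(proj(P,C+X*x/1e3+Y*y/1e3+np.array([0,0,z/1e3])),0) for x,y,z in [(11.1,0,71),(6.6,11,42.3)]])
E
```

```text
clock: 6.4
position: [0.5575, -0.0405, 0.2281]
ee_rot: [0.996, 0.091, -0.0, 0.001]
ft_force: [-0.3, -0.2, 1.5]
grip_width: 0.002
t 6.4 tip cam-frame mm [ -7.7  -0.2 155.1] yaw tool x 0.182 z [-0.    -0.002 -1.   ] F [-0.34 -0.18  1.53] grip 0.0020731652781028603
shift units [ 0.05 -0.    0.  ] rot units [0.01 0.   0.01]
[array([318., 283.]), array([295., 267.])]
```

View pics/wrist5z.png

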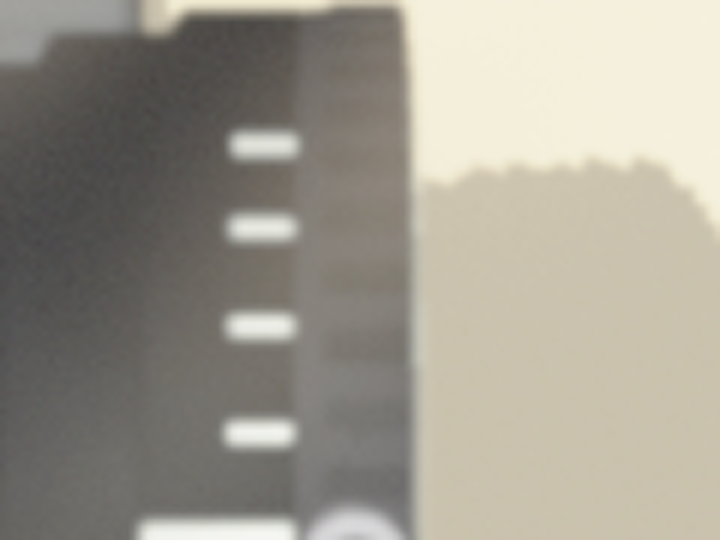

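Run:
```python
import cv2
p=cv2.imread("pics/wrist5.png")
cv2.imwrite("pics/w5b.png",cv2.resize(p[230:320,260:380],None,fx=6,fy=6,interpolation=cv2.INTER_CUBIC))
```

```text
(no output)
```

View pics/w5b.png

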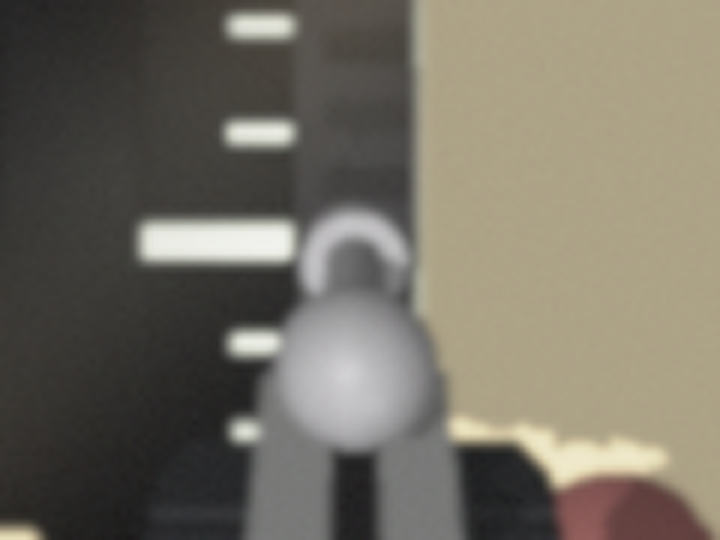

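The ball is at (319,292), the mark at (296,270), and the lever's root collar is just short of the mark line.

Run:
```python
from ang import *
P=pose("wrist")
b=circ(P,319.3,292,.072,0); m=circ(P,295.8,270.3,.043,.011); c=circ(P,319,273,.044,0)
print(b,m,c,"pol",b[0]-m[0],c[0]-m[0], "remaining mm", -(b[0]-m[0])*72)
```

```text
(0.10476565785311391, np.float64(-1.8450381823587918)) (0.12100546471061789, np.float64(-1.0027014677469879)) (0.09683553841396218, np.float64(-1.431053549463968)) pol -0.01623980685750398 -0.024169926296655708 remaining mm 1.1692660937402866
```

The estimates put the lever at −0.016 to −0.03 rad, so about 1.6 mm is left.

```bash
python3 -m crank '0.02 0 0 0 0 0 0;0.02 0 0 0 0 0 0;0.01 0 0 0 0 0 0;0 0 0 0 0 0 0;0 0 0 0 0 0 0;-0.05 0 0 0 0 0 0;-0.2 0 0 0 0 0 0;-0.3 0 0 0 0 0 0;-0.3 0 0 0 0 0 0;0 0 0 0 0 0 0'
python3 - <<'E'
from rel import *
where()
P=pose("wrist"); p,d=camera("wrist"); cv2.imwrite(f"pics/wrist6.png",p[:,:,::-1])
cv2.imwrite("pics/w6b.png",cv2.resize(p[130:270,220:400,::-1],None,fx=4,fy=4,interpolation=cv2.INTER_CUBIC))
E
```

```text
clock: 7.45
position: [0.523, -0.0466, 0.2278]
ee_rot: [0.996, 0.091, -0.0, 0.001]
ft_force: [0.1, -0.7, 0.3]
grip_width: -0.004
t 7.45 tip cam-frame mm [-42.7   0.  154.8] yaw tool x 0.182 z [-0.    -0.002 -1.   ] F [ 0.07 -0.68  0.29] grip -0.0036376435146566566
```

View pics/w6b.png

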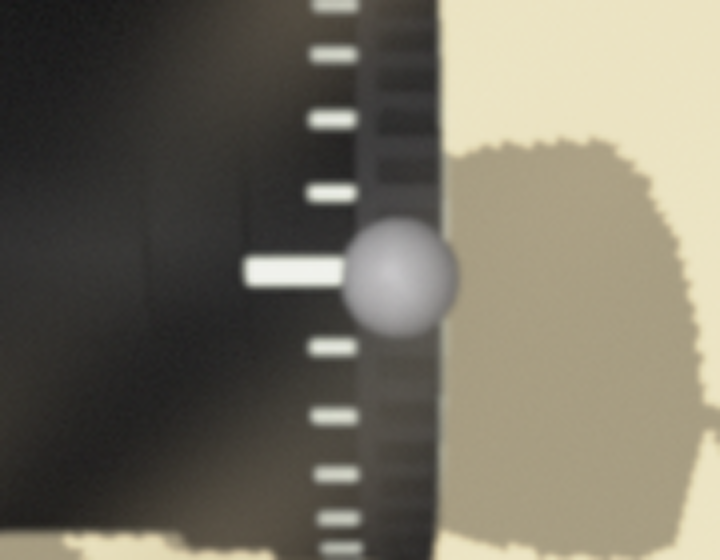

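The finger is clear and the ball stayed put. It is at (320,199) in line with the mark at (295,198). I'll compute the angle, then lift away.

```bash
python3 - <<'E'
from ang import *
P=pose("wrist")
b=circ(P,320,199.3,.072,0); m=circ(P,295,197.8,.043,.011)
print(b,m,"pol",b[0]-m[0])
E
python3 -m crank '-0.3 0 0 0 0 0 0;0 0 -0.5 0 0 0 0;0 0 -0.8 0 0 0 0;0 0 -0.8 0 0 0 0;-0.5 0 -0.8 0 0 0 0;-0.5 0.5 -0.5 0 0 0 0;-0.5 0.5 0 0 0 0 0;0 0.5 0 0 0 0 0;0 0 0 0 0 0 0;0 0 0 0 0 0 0'
python3 - <<'E'
from rel import *
where()
for n in ["scene","top"]:
    p,d=camera(n); cv2.imwrite(f"pics/{n}7.png",p[:,:,::-1])
    crop(p,*((270,180,100,75,8) if n=="scene" else (260,220,80,75,8)),f"pics/{n}7z.png")
    q=np.load(n+"0_p.npy")
    if n=="top": 
        df=np.abs(p.astype(int)-q).max(2); cv2.imwrite("pics/diff7.png",np.clip(df*3,0,255).astype(np.uint8))
E
```

```text
(0.15133874864129934, np.float64(-1.9576875064316255)) (0.1443323108437443, np.float64(-1.2228426894422455)) pol 0.007006437797555054
clock: 8.5
position: [0.4625, -0.1193, 0.3714]
ee_rot: [0.996, 0.092, 0.002, 0.002]
ft_force: [0.1, 0.4, 0.0]
grip_width: -0.002
t 8.5 tip cam-frame mm [-114.9  -60.9  298.4] yaw tool x 0.184 z [ 0.005 -0.003 -1.   ] F [0.05 0.37 0.01] grip -0.001695488328404549
```

View pics/scene7z.png

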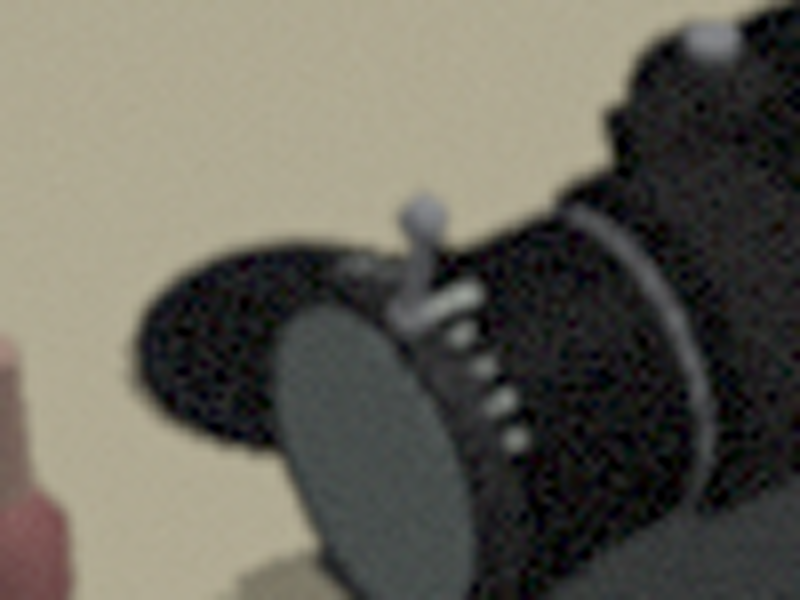

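View pics/top7z.png

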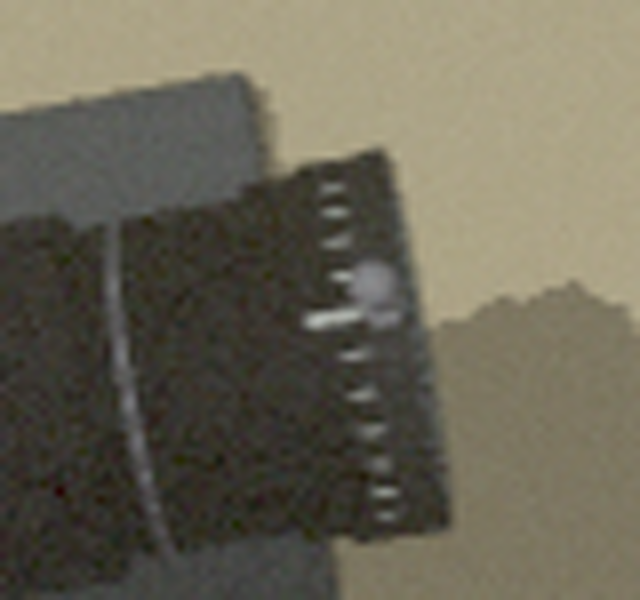

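View pics/diff7.png

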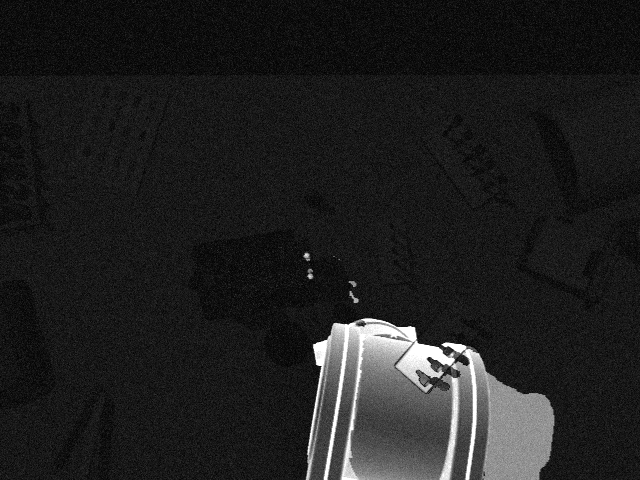

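Run:
```python
from rel import *
b,e=tri(pose("top"),(306.6,255.4),pose("scene"),(323.1,207.1)); r=b-C
print(b,e,"lever angle",np.arctan2(r@X,r[2]),"r",np.hypot(r@X,r[2]))
o=get_obs(); print(np.abs(o["joint_velocities"]).max())
hand_in()
```

```text
[ 0.57607497 -0.03735611  0.16946178] 0.00024051316168683488 lever angle 0.15557510414233253 r 0.07233540820751788
0.0061926100704902684
the job is handed in; nothing more can be done
```

I pushed the lever round with the closed fingertip until it stood at the long mark, backed off, lifted away and handed in at about 8.6 s. The hand-in gives no verdict.

- **Lever position:** The wrist view after release gave +0.007 rad from the mark. A top and scene triangulation after the lift put the lever at 0.156 rad, against 0.155 rad for the mark. Both are well inside the ±0.07 rad limit.
- **Other objects:** Before-and-after top views differ only at the lever ball, its shadow and the robot itself. The arm hid the area around bottle B in the last top view. I did not measure it separately afterwards.
- **Forces:** The wrist force read at the end of each move was never more than about 2 N. It was not logged within moves.
- **Disagreement:** The wrist view placed the mark at 0.12–0.14 rad, against 0.155 rad from the fixed cameras. I put this down to the 2 mm calibration tolerance. It affects the lever and the mark alike, so the offset between them changes little.

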